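# Make up the sampling kit and the optics kit

### The job

Make up two microscopy kits from the loose stock on the bench. The sampling kit goes in the tray with three pockets: the box of cover glasses on its base in the pocket nearest the robot, the dropper bottle upright in the middle one and the white screw-cap tube upright in the far one; the optics kit goes in the tray with two pockets: the folding loupe lying lengthwise in the long pocket and the spare eyepiece, wide end down, in the square one. Set each thing down on the floor of its pocket without dropping or tipping over the bottle, tube or eyepiece, and leave the timer, the tape roll and the small petri dish where they are.

Things in the scene. Friction and masses are not known exactly. Their poses are not given: they have to be found in the camera images.
- long_tray: Fixed grey kit tray, plate 195 x 74 x 3 mm; white ribs 5 mm high bound 3 square pockets in a row. Origin: underside centre; x along it, away from the robot, y across, z up. Pocket floors 3 mm above the bench, pocket centres at y = 0: near (54 x 54 mm inside) x = -63.5, middle (54 x 54) x = -6.5, far (60 x 60, beyond a 10 mm wide rib) x = +60.5 mm.
- short_tray: Fixed grey kit tray, plate 155 x 74 x 3 mm; white ribs 5 mm high bound 2 pockets in a row. Origin: underside centre; x along it, away from the robot, y across, z up. Pocket floors 3 mm above the bench, pocket centres at y = 0: long pocket (84 x 54 mm inside, its side ribs open over the middle 64 mm) x = -28.5, square pocket (54 x 54) at the far end x = +43.5 mm.
- cover_box_mid (a point): Box of cover glasses: small pale cardboard box 35 x 29 mm, 18 mm high, about 30 g, loose, on its base. Point: its centre, 9 mm above its underside. x along its 35 mm side, y along its 29 mm side (grasp across this), z up.
- dropper_bottle_mid (a point): Dropper bottle: small amber glass bottle with a black rubber pipette cap, standing, 32 mm in diameter, 88 mm high with cap, about 55 g, loose. Point: on its axis, half-way up (44 mm above the underside). The glass body is a plain cylinder up to 40 mm, narrows to 17 mm at 58 mm; the cap above is 16 mm wide. Grip the body's upper part, 30 to 40 mm up, to keep clear of the cap. z up.
- cap_tube_mid (a point): Screw-cap tube: plain white plastic tube standing, 37 mm in diameter, 118 mm high with its cap, about 70 g, loose, closed. Point: on its axis, half-way up (59 mm above the underside); cylindrical all the way. Grip it 80 to 95 mm up, so that the hand stays clear of its top. z up.
- loupe_mid (a point): Folding loupe: black case with a round pale lens swung out at one end, lying flat, 64 mm long, 12 mm high, about 50 g, loose. Point: half-way along it, 6 mm above its underside. y along it towards the lens, x across, z up; the case (24 mm wide; grasp it across this) reaches from y = -32 to +6 mm, the lens ring (28 mm wide) from +5 to +32 mm.
- eyepiece_mid (a point): Spare eyepiece: black round microscope eyepiece standing with its wide end down, 52 mm high, about 70 g, loose. Point: on its axis, half-way up (26 mm above its underside). 35 mm in diameter over its lowest 18 mm, tapering above to 22 mm at the top: take it low down. z up.
- timer: Bystander: square white lab timer with three buttons, 66 x 66 x 20 mm, loose. Origin: centre of its underside.
- tape_roll: Bystander: roll of white label tape lying flat, 58 mm in diameter, 19 mm high, loose. Origin: centre of its underside.
- petri_c: Bystander: small clear petri dish, 65 mm in diameter, 17 mm high, loose. Origin: centre of its underside.
Not all that is in view belongs to the job. What is shaped like the part that bears dropper_bottle_mid but yellow is not meant.

How it is judged:
At the end, for the whole second after the job is handed in: All five released and at rest, each within 0.08 rad of flat or upright on its own pocket's floor (height within 3 mm), centre within 14 to 16 mm of the pocket's centre along and across the tray (anything inside the ribs passes). The loupe lies lengthwise, either way round (x of cover_box_mid in the frame of long_tray between -0.0795 and -0.0475 m and y of cover_box_mid in the frame of long_tray between -0.016 and 0.016 m and z of cover_box_mid in the frame of long_tray between 0.009 and 0.015 m and angle between each of cover_box_mid, dropper_bottle_mid, cap_tube_mid, loupe_mid, eyepiece_mid's own z axis and vertical below 0.08 rad and linear speed of each of cover_box, dropper_bottle, cap_tube, loupe, eyepiece below 0.02 m/s and contact force between the fingers and cover_box below 0.05 N and x of dropper_bottle_mid in the frame of long_tray between -0.0205 and 0.0075 m and y of dropper_bottle_mid in the frame of long_tray between -0.014 and 0.014 m and z of dropper_bottle_mid in the frame of long_tray between 0.044 and 0.05 m and contact force between the fingers and dropper_bottle below 0.05 N and x of cap_tube_mid in the frame of long_tray between 0.0465 and 0.0745 m and y of cap_tube_mid in the frame of long_tray between -0.014 and 0.014 m and z of cap_tube_mid in the frame of long_tray between 0.059 and 0.065 m and contact force between the fingers and cap_tube below 0.05 N and x of loupe_mid in the frame of short_tray between -0.0445 and -0.0125 m and y of loupe_mid in the frame of short_tray between -0.016 and 0.016 m and z of loupe_mid in the frame of short_tray between 0.006 and 0.012 m and contact force between the fingers and loupe below 0.05 N and angle between the y axis of loupe_mid and the x axis of short_tray, either way round below 0.5 rad and x of eyepiece_mid in the frame of short_tray between 0.0295 and 0.0575 m and y of eyepiece_mid in the frame of short_tray between -0.014 and 0.014 m and z of eyepiece_mid in the frame of short_tray between 0.026 and 0.032 m and contact force between the fingers and eyepiece below 0.05 N); the robot touches nothing.
It fails at once if the timer, the tape roll or the small petri dish is pushed more than 30 mm from its place (distance of any of timer, tape_roll, petri_c from where it was at the start of the episode above 0.03 m).
It fails at once if the bottle, the tube or the eyepiece is tipped over (more than 45 degrees) (angle between any of dropper_bottle_mid, cap_tube_mid, eyepiece_mid's own z axis and vertical above 0.8 rad).
It fails at once if the bottle, the tube or the eyepiece is dropped (moves faster than 0.7 m/s out of the fingers) ((linear speed of dropper_bottle above 0.7 m/s and contact force between the fingers and dropper_bottle below 0.05 N) or (linear speed of cap_tube above 0.7 m/s and contact force between the fingers and cap_tube below 0.05 N) or (linear speed of eyepiece above 0.7 m/s and contact force between the fingers and eyepiece below 0.05 N)).
It also fails if it takes over 115 s, if anything falls off the work surface, if the arm or the gripper's body presses on something with over 40 N, if the wrist force passes 120 N, or if a joint passes its speed limit or range.

### The arm

A 6-joint arm with a two-finger parallel gripper is mounted at the origin on a cart in front of the work surface, level with it; the furniture and walls round the work are solid. World frame = base frame: x ahead of the robot, y to its left, z up, the work surface at z = 0. Lengths are in m, angles in rad, forces in N, time in s.
With the tool pointing down it reaches from about 0.225 to 0.875 m from the base axis. Payload 3.4 kg.
Tool frame: the origin (TCP) lies at the very end of the fingers, on their centre line; the grasp point (between the pads) lies 19 mm behind it; z points along the fingers, y is the direction in which the jaws open and shut (so a half turn about z gives the same grasp; the last joint's range is limited). The gripper opens to 85 mm and grips with 20 to 120 N. Pads are 22 mm wide; open, the fingers measure 114 mm over their backs; the gripper's body (76 mm by 85 mm) begins 54 mm behind the grasp point. The pads swing forward as they close: fully open they stand 13 mm farther back than shut.
Start: joints at [-1.392, 0.276, 1.505, -0, 1.361, -0.121], TCP at [0.17, -0.549, 0.231] pointing down, gripper open.
Joint ranges: [-2.89, 2.89], [-0.75, 2.08], [0.22, 2.7], [-1.18, 4.32], [0.11, 2.71], [-2.7, 2.7]. Speed limits (rad/s): [2.57, 2.57, 3.14, 3.14, 3.14, 3.14].

### API

Orientations are given as a unit quaternion [w, x, y, z].
In Python, from rig import telemetry, optics, order gives the robot as it stands.
- The arm moves only by the shell command python3 -m creep 'ROWS' [FORCE]. ROWS is a JSON object of lists of equal length, an entry for each row: "slide": the shift along the world's x, y, z normalised to -1 to 1, where 1 is 0.15 m, a list of three; "twist": the turn, a rotation vector about the world's x, y, z normalised to -1 to 1, where 1 is 360 degrees, a list of three; "fingers": the gripper's target within -1 to 1 (fully open at 1, half-way at 0, shut at -1). A call has 1 to 20 rows; each row is the pose to reach, as a shift and turn from the pose commanded when the call began, turning the shorter way round; what a row does not reach only later rows make up. A row lasts 1/10 s, in which the tool goes at most 50 mm and 8.59 degrees, less where a joint would pass 70% of its speed; a pose out of reach is approached as far as the arm can. A call with a number of a shift or a turn outside -1 to 1 is refused whole. A call with a gripper value outside its range is refused whole. The fingers move at their own pace and stop on an object; FORCE is the grip in N (left out, the last holds). Time passes only in rows, so rows that repeat a pose let the fingers close. It gives the time, the measured TCP pose, the force and the opening at its end, in the units of the state.
- telemetry.get_state(): the state, without advancing time (a new reading comes with each control period).
- optics.get_image(name): name is "side" or "top"; returns a dict with "img" (384x512x3 uint8, blue, green, red), "depth" (384x512 float32, m along the optical axis (not along the pixel's ray), 0 where there is no reading), "fovy" (degrees; the focal length in pixels is half the picture's height over the tangent of half this angle, whatever the lens; pixels are square), "cx", "cy" (the principal point, pixels), "world_from_camera" (4x4, takes a point from camera to world coordinates). Camera axes: x right, y down, z forward; pixel columns grow to the right and rows downward; lengths in m; the calibration is good to about 2 mm. A picture is of the moment at which its call begins.
- order.sign_off(): hands the job in, once; it reports no verdict.
The state is a dict: "clock": time; "qpos": joint angles; "qd": joint speeds; "effort": joint torques, N m; "position": TCP position; "ee_rot": TCP orientation; "contact_force": force on the tool from outside, world axes, zero at the start; "moment": the same for the moment, N m; "width": finger opening in m.
Only numpy, scipy, OpenCV 4.12 (cv2) and the standard library are available. Lean on these libraries where they do the work, as an engineer would, in place of code of your own. Each camera call takes 0.05 s, during which the arm holds its last target.

## Working session

There is one attempt and no reset: what is moved stays moved. The work goes in short steps, Python scripts to look and compute and a shell command to move; the robot and the scene stay as the last step left them, time stands still between calls to the robot, and variables do not carry over. Pictures are saved under pics/ and viewed, and the job is handed in when it is done.

```bash
ls; mkdir -p pics
cat > h.py <<'E'
import numpy as np, cv2, math
from rig import telemetry, optics, order
def cam(n):
    d=optics.get_image(n); h=d["img"].shape[0]; d["f"]=h/2/math.tan(math.radians(d["fovy"])/2); return d
def proj(d,u,v,z):  # ray onto plane z
    M=np.array(d["world_from_camera"]); r=M[:3,:3]@np.array([(u-d["cx"])/d["f"],(v-d["cy"])/d["f"],1]); o=M[:3,3]
    return o+r*(z-o[2])/r[2]
def cloud(d):
    M=np.array(d["world_from_camera"]); D=d["depth"]; v,u=np.mgrid[:D.shape[0],:D.shape[1]]
    P=np.stack([(u-d["cx"])/d["f"]*D,(v-d["cy"])/d["f"]*D,D],-1); W=P@M[:3,:3].T+M[:3,3]; W[D==0]=np.nan; return W
E
python3 - <<'E'
from h import *
import pickle
for n in("top","side"):
    d=cam(n); cv2.imwrite(f"pics/{n}0.png",d["img"]); pickle.dump(d,open(f"{n}0.pkl","wb"))
    print(n,d["fovy"],d["cx"],d["cy"],np.round(d["world_from_camera"],3).tolist())
print(telemetry.get_state())
E
```

```text
pics
top 57.45381394268087 255.74431949851132 195.01157623531023 [[-0.005, -0.994, 0.109, 0.45], [-1.0, 0.006, 0.007, -0.255], [-0.008, -0.109, -0.994, 0.904], [0.0, 0.0, 0.0, 1.0]]
side 45.598836830352745 256.77748129065316 189.5246391566983 [[-0.91, -0.231, 0.344, 0.154], [-0.414, 0.527, -0.742, 0.555], [-0.01, -0.818, -0.575, 0.679], [0.0, 0.0, 0.0, 1.0]]
{'clock': 0.1, 'qpos': array([-1.39198573e+00,  2.76557215e-01,  1.50600641e+00, -2.12836185e-05,
        1.36070420e+00, -1.21039537e-01]), 'qd': array([ 0.00025885, -0.0027429 , -0.00236301, -0.00072098,  0.00131264,
       -0.00130563]), 'effort': array([ 5.90667150e-04, -4.17700016e+01, -2.46404761e+01, -2.78833013e-04,
        5.75378275e-03, -1.31569539e-06]), 'position': array([ 0.16972337, -0.54888835,  0.23051174]), 'ee_rot': array([-8.36936757e-04,  9.88781594e-01,  1.49366190e-01, -3.45923804e-05]), 'contact_force': array([ 0.17117859,  0.58232301, -0.52158904]), 'moment': array([-0.01654403, -0.00531019,  0.01026501]), 'width': 0.08537466045354374}
```

View pics/top0.png

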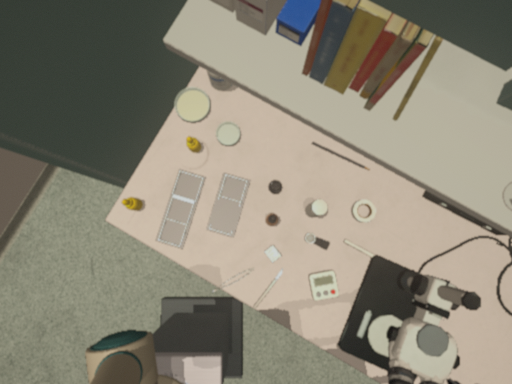

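View pics/side0.png

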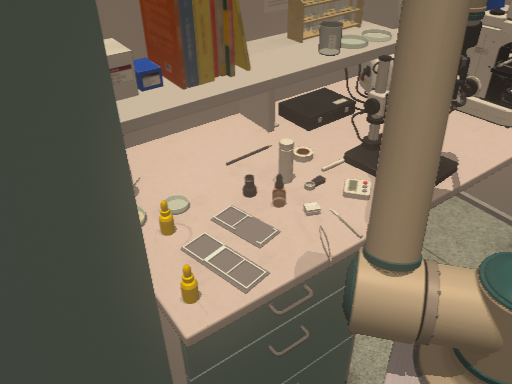

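Run:
```python
from h import *
import pickle
d=pickle.load(open("top0.pkl","rb"))
im=d["img"][80:320,100:400]; cv2.imwrite("pics/topz.png",cv2.resize(im,None,fx=2.5,fy=2.5,interpolation=cv2.INTER_CUBIC))
W=cloud(d)
names=dict(tube=(318,208),bottle=(272,218),eye=(275,187),box=(273,254),loupecase=(322,243),lens=(310,238),timer=(323,285),tape=(371,211),petri=(228,134),bench=(250,280))
for k,(u,v) in names.items(): print(k,np.round(W[v,u],3),np.round(proj(d,u,v,0),3))
d=pickle.load(open("side0.pkl","rb"))
im=d["img"][120:320,140:400]; cv2.imwrite("pics/sidez.png",cv2.resize(im,None,fx=3,fy=3,interpolation=cv2.INTER_CUBIC))
```

```text
tube [nan nan nan] [ 0.514 -0.409  0.   ]
bottle [ 0.485 -0.287  0.088] [ 0.489 -0.29   0.   ]
eye [ 0.564 -0.297  0.043] [ 0.569 -0.299  0.   ]
box [ 0.399 -0.291  0.018] [ 0.397 -0.292  0.   ]
loupecase [ 0.425 -0.415  0.013] [ 0.425 -0.417  0.   ]
lens [ 0.438 -0.385  0.009] [ 0.437 -0.387  0.   ]
timer [ 0.323 -0.413  0.02 ] [ 0.32  -0.417  0.   ]
tape [ 0.504 -0.539  0.021] [ 0.506 -0.545  0.   ]
petri [ 0.707 -0.177  0.017] [ 0.712 -0.176  0.   ]
bench [ 0.333 -0.233  0.   ] [ 0.333 -0.233  0.   ]
```

View pics/topz.png

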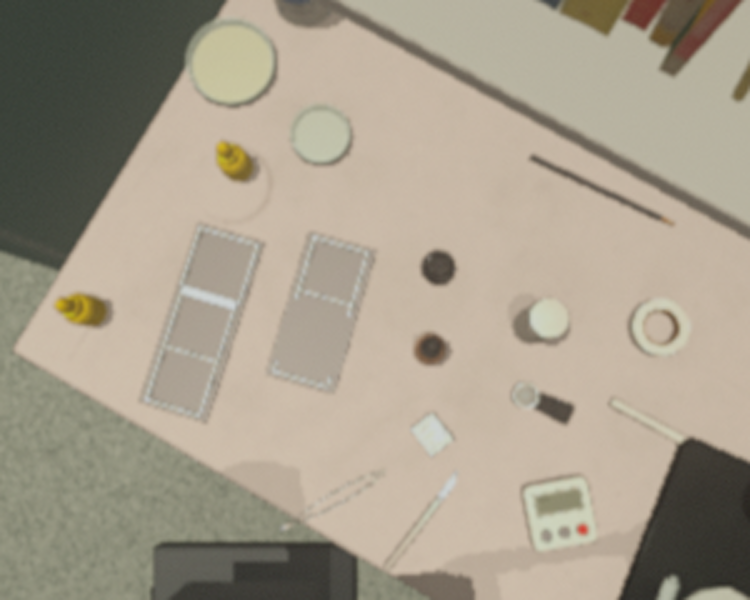

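View pics/sidez.png

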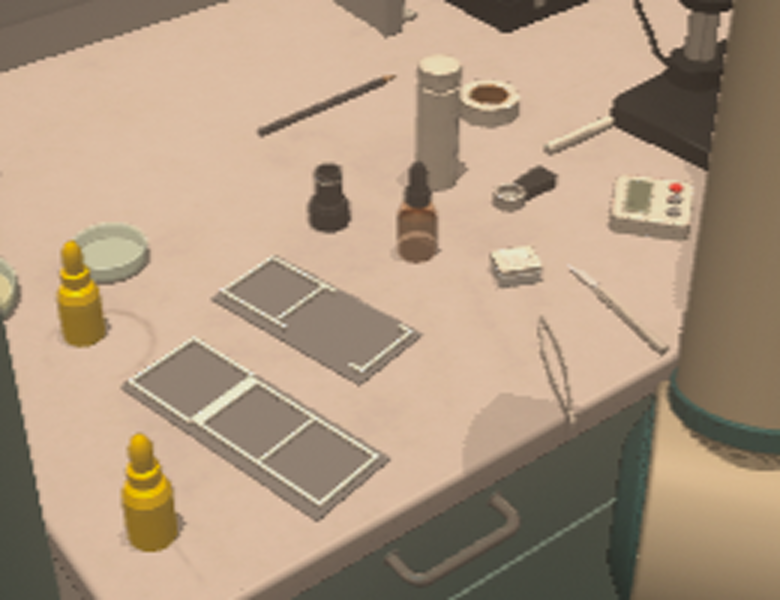

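Run:
```python
from h import *
import pickle
d=pickle.load(open("top0.pkl","rb")); im=d["img"]; W=cloud(d)
s=pickle.load(open("side0.pkl","rb")); Ws=cloud(s)
# cylinders/height clusters from both clouds
def cl(P,c,r,z0,z1):
    m=(np.hypot(P[...,0]-c[0],P[...,1]-c[1])<r)&(P[...,2]>z0)&(P[...,2]<z1); return P[m],m
for n,c,r,z0,z1 in (("tubetop",(.515,-.4),.05,.105,.13),("tubebody",(.515,-.4),.05,.02,.1),("bottletop",(.485,-.287),.03,.07,.1),("bottlebody",(.485,-.287),.035,.01,.04),("eyetop",(.564,-.297),.03,.044,.06),("eyebody",(.564,-.297),.035,.005,.02),("box",(.4,-.29),.04,.012,.03),("loupe",(.43,-.4),.05,.006,.03),("timer",(.32,-.415),.06,.01,.03),("tape",(.51,-.53),.06,.01,.03),("petri",(.71,-.177),.06,.008,.03)):
    for nm,P in(("top",W),("side",Ws)):
        q,_=cl(P,c,r,z0,z1)
        if len(q): print(n,nm,len(q),"mean",np.round(q.mean(0),4),"mid",np.round((np.percentile(q,2,axis=0)+np.percentile(q,98,axis=0))/2,4),"ext",np.round(np.ptp(q,axis=0),3))
hsv=cv2.cvtColor(im,cv2.COLOR_BGR2HSV)
for k,(u,v) in dict(floor=(180,222),rib=(183,200),bench=(220,260),tube=(319,208),box=(273,254),case=(322,243),lens=(310,238),edge=(160,236)).items(): print(k,im[v,u],hsv[v,u])
m=np.zeros(im.shape[:2],bool)
W2=W.copy(); M=np.array(d["world_from_camera"]);
shelf=(W[...,2]>.15)&(np.arange(384)[:,None]<200)&(W[...,2]<.9); print("shelf z", np.percentile(W[shelf][:,2],[1,5,50,95]))
for (u,v) in ((250,85),(300,105),(400,150),(450,180)): print(u,v,np.round(W[v,u],3))
```

```text
tubetop top 217 mean [ 0.5072 -0.3907  0.118 ] mid [ 0.5071 -0.3908  0.1166] ext [0.034 0.036 0.017]
tubetop side 147 mean [ 0.5075 -0.3851  0.1156] mid [ 0.5085 -0.3889  0.1134] ext [0.038 0.039 0.017]
tubebody top 76 mean [ 0.5016 -0.3782  0.0639] mid [ 0.5048 -0.3827  0.0621] ext [0.034 0.021 0.078]
tubebody side 371 mean [ 0.5047 -0.3781  0.0613] mid [ 0.5081 -0.3815  0.061 ] ext [0.038 0.029 0.08 ]
bottletop top 35 mean [ 0.4835 -0.2868  0.0842] mid [ 0.4839 -0.287   0.0829] ext [0.014 0.014 0.012]
bottletop side 45 mean [ 0.4846 -0.2826  0.0802] mid [ 0.4853 -0.2824  0.0797] ext [0.013 0.014 0.018]
bottlebody top 11 mean [ 0.4742 -0.2818  0.0288] mid [ 0.4805 -0.2843  0.028 ] ext [0.027 0.027 0.023]
bottlebody side 141 mean [ 0.4817 -0.2752  0.025 ] mid [ 0.4848 -0.2795  0.0246] ext [0.032 0.027 0.029]
eyetop top 35 mean [ 0.5672 -0.2967  0.0508] mid [ 0.5675 -0.2966  0.0499] ext [0.022 0.022 0.012]
eyetop side 61 mean [ 0.5693 -0.2956  0.0497] mid [ 0.5693 -0.2955  0.0497] ext [0.023 0.025 0.01 ]
eyebody top 28 mean [ 0.5628 -0.2914  0.0133] mid [ 0.562  -0.2904  0.0124] ext [
[... 843 characters left out ...]
167  0.0178] mid [ 0.5061 -0.5186  0.0166] ext [0.057 0.063 0.013]
petri top 493 mean [ 0.7081 -0.1758  0.017 ] mid [ 0.7087 -0.1749  0.0158] ext [0.065 0.063 0.014]
petri side 353 mean [ 0.706  -0.173   0.0166] mid [ 0.7095 -0.1738  0.0146] ext [0.064 0.065 0.013]
floor [165 175 177] [ 25  17 177]
rib [191 194 192] [ 50   4 194]
bench [171 189 204] [ 16  41 204]
tube [187 209 206] [ 34  27 209]
box [202 210 205] [ 49  10 210]
case [66 75 82] [17 50 82]
lens [156 171 174] [ 25  26 174]
edge [153 161 162] [ 27  14 162]
shelf z [0.17197666 0.22260968 0.26637659 0.65970751]
250 85 [ 0.745 -0.24   0.231]
300 105 [ 0.702 -0.339  0.234]
400 150 [ 0.61  -0.533  0.23 ]
450 180 [ 0.551 -0.626  0.23 ]
```

Run:
```python
from h import *
import pickle
d=pickle.load(open("top0.pkl","rb")); im=d["img"]; W=cloud(d)
hsv=cv2.cvtColor(im,cv2.COLOR_BGR2HSV)
def rect(m,z,lab):
    cs,_=cv2.findContours(m.astype(np.uint8),cv2.RETR_EXTERNAL,cv2.CHAIN_APPROX_NONE)
    for c in cs:
        if cv2.contourArea(c)<60: continue
        p=np.array([proj(d,u,v,z)[:2] for u,v in c[:,0].astype(float)],np.float32)
        (cx,cy),(w,h),a=cv2.minAreaRect(p*1000)
        if h>w: w,h,a=h,w,a+90
        print(lab,"c",round(cx,1),round(cy,1),"size",round(w+2.5,1),round(h+2.5,1),"long-axis deg",round((a+90)%180-90,1))
sat=(hsv[...,1]<32); reg=np.zeros_like(sat); reg[165:255,150:253]=1
m=cv2.morphologyEx((sat&reg).astype(np.uint8),cv2.MORPH_OPEN,np.ones((3,3))); m=cv2.morphologyEx(m,cv2.MORPH_CLOSE,np.ones((5,5))); cv2.imwrite("pics/m.png",m*255)
rect(m,.003,"tray")
reg[:]=0; reg[240:268,260:288]=1
rect((hsv[...,1]<28)&(reg>0),.018,"box")
reg[:]=0; reg[228:256,300:335]=1
rect((hsv[...,2]<125)&(reg>0),.012,"case")
print(np.round(W[..., :][(W[...,2]>.006)&(reg>0)].mean(0),4))
rib=((im.min(-1)>182)&(hsv[...,1]<22)).astype(np.uint8); cv2.imwrite("pics/rib.png",cv2.resize(rib[150:280,140:300]*255,None,fx=4,fy=4,interpolation=0))
```

```text
tray c 562.5 -187.4 size 74.6 67.3 long-axis deg -16.7
tray c 515.9 -53.6 size 192.4 69.3 long-axis deg -18.5
box c 400.3 -288.9 size 37.3 31.6 long-axis deg 37.9
case c 425.7 -413.4 size 37.0 20.5 long-axis deg 63.1
[ 0.4294 -0.4017  0.0118]
```

View pics/rib.png

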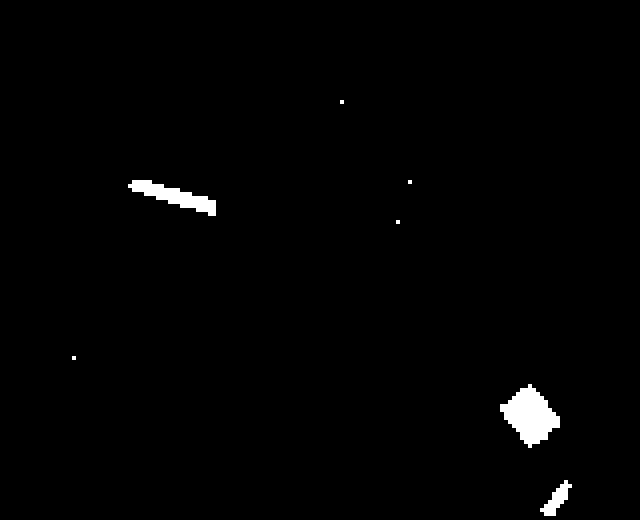

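View pics/m.png

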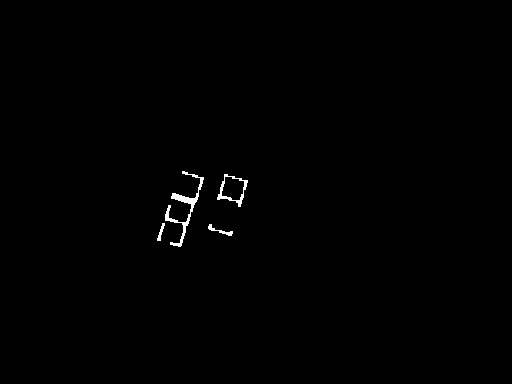

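Run:
```python
from h import *
import pickle
for nm in("top","side"):
    d=pickle.load(open(nm+"0.pkl","rb")); im=d["img"]
    hsv=cv2.cvtColor(im,cv2.COLOR_BGR2HSV); lab=cv2.cvtColor(im,cv2.COLOR_BGR2LAB).astype(float)
    u0,v0=np.meshgrid(np.arange(512),np.arange(384))
    P=cloud(d)
    for lbl,c in(("long",(.516,-.054)),("short",(.524,-.182))):
        near=(np.hypot(P[...,0]-c[0],P[...,1]-c[1])<.11)&(np.abs(P[...,2])<.02)
        th=math.radians(-17); y=-(P[...,0]-c[0])*math.sin(th)+(P[...,1]-c[1])*math.cos(th)
        near&=np.abs(y)<.052
        bench=np.median(lab[near&(np.abs(y)>.046)],0)
        m=near&(np.hypot(lab[...,1]-bench[1],lab[...,2]-bench[2])>4.5)
        m=cv2.morphologyEx(m.astype(np.uint8),cv2.MORPH_CLOSE,np.ones((5,5))); m=cv2.morphologyEx(m,cv2.MORPH_OPEN,np.ones((3,3)))
        cs,_=cv2.findContours(m,cv2.RETR_EXTERNAL,cv2.CHAIN_APPROX_NONE); k=max(cs,key=cv2.contourArea)
        p=np.array([proj(d,u,v,.003)[:2] for u,v in k[:,0].astype(float)],np.float32)
        r=cv2.minAreaRect(p*1000); print(nm,lbl,np.round(r[0],1),np.round(r[1],1),round(r[2],1))
```

```text
top long [537.6 -60. ] [66.9 23.6] 72.1
top short [ 550.4 -158.6] [15.6 18.2] 89.7
side long [516.2 -53. ] [ 75.2 196.7] 72.9
side short [ 525.9 -175.8] [ 75.3 157.8] 73.6
```

Run:
```python
from h import *
import pickle
d=pickle.load(open("top0.pkl","rb"))
for n,q in(("short",[(310,232),(375,250),(333,390),(267,375)]),("long",[(200,222),(265,240),(206,422),(140,403)])):
    p=np.array([proj(d,100+(u-.75)/2.5,80+(v-.75)/2.5,.003)[:2] for u,v in q])*1000
    print(n,p.mean(0).round(1),[round(np.linalg.norm(p[i]-p[(i+1)%4]),1) for i in range(4)],np.degrees(np.arctan2(*(p[0]-p[3])[::-1])).round(1),np.degrees(np.arctan2(*(p[1]-p[2])[::-1])).round(1))
th=math.radians(-16.8)
for n,c,L in(("long",(515.5,-53.8),dict(box=-63.5,bottle=-6.5,tube=60.5)),("short",(525.0,-177.0),dict(loupe=-28.5,eye=43.5))):
    for k,x in L.items(): print(k,round(c[0]+x*math.cos(th),1),round(c[1]+x*math.sin(th),1))
s=telemetry.get_state(); 
from scipy.spatial.transform import Rotation as R
q=s["ee_rot"]; Rm=R.from_quat([q[1],q[2],q[3],q[0]]).as_matrix(); print(Rm.round(3)); y=Rm[:,1]; print("jaw axis deg",np.degrees(np.arctan2(y[1],y[0])))
```

```text
short [ 525.2 -177.5] [np.float64(70.4), np.float64(150.7), np.float64(69.5), np.float64(154.4)] -16.3 -16.7
long [515.9 -55.3] [np.float64(70.9), np.float64(196.2), np.float64(70.7), np.float64(196.1)] -17.2 -17.3
box 454.7 -35.4
bottle 509.3 -51.9
tube 573.4 -71.3
loupe 497.7 -168.8
eye 566.6 -189.6
[[ 0.955  0.295 -0.   ]
 [ 0.295 -0.955  0.002]
 [ 0.    -0.002 -1.   ]]
jaw axis deg -72.819589024096
```

```bash
python3 -m creep '{"slide":[[0.77,0.87,-0.3],[0.77,0.87,-0.3],[0.77,0.87,-0.3],[0.77,0.87,-0.3],[0.77,0.87,-0.3],[0.77,0.87,-0.3]],"twist":[[0,0,0.0575],[0,0,0.0575],[0,0,0.0575],[0,0,0.0575],[0,0,0.0575],[0,0,0.0575]],"fingers":[1,1,1,1,1,1]}' 30
python3 - <<'E'
from h import *
s=telemetry.get_state(); print(s["position"],s["clock"],s["contact_force"])
E
```

```text
clock: 0.7
position: [0.2855, -0.4186, 0.1862]
ee_rot: [0.0, 0.946, 0.325, -0.0]
contact_force: [-0.2, -0.9, 0.9]
width: 0.0858
[ 0.28548805 -0.41864296  0.18617402] 0.7 [-0.20867433 -0.90516046  0.90401756]
```

```bash
python3 -m creep '{"slide":[[0.763,0.865,-0.5],[0.763,0.865,-0.5],[0.763,0.865,-0.5],[0.763,0.865,-0.5],[0.763,0.865,-0.5],[0.763,0.865,-0.8],[0.763,0.865,-0.8],[0.763,0.865,-0.8]],"twist":[[0,0,0],[0,0,0],[0,0,0],[0,0,0],[0,0,0],[0,0,0],[0,0,0],[0,0,0]],"fingers":[1,1,1,1,1,1,1,1]}'
python3 - <<'E'
from h import *
d=cam("top"); cv2.imwrite("pics/a1.png",cv2.resize(d["img"][180:320,200:340],None,fx=4,fy=4))
d=cam("side"); cv2.imwrite("pics/a2.png",cv2.resize(d["img"][120:300,200:400],None,fx=3,fy=3))
E
```

```text
clock: 1.5
position: [0.3992, -0.2904, 0.0665]
ee_rot: [-0.0, 0.946, 0.324, -0.0]
contact_force: [0.7, 0.2, 0.1]
width: 0.0851
```

View pics/a2.png

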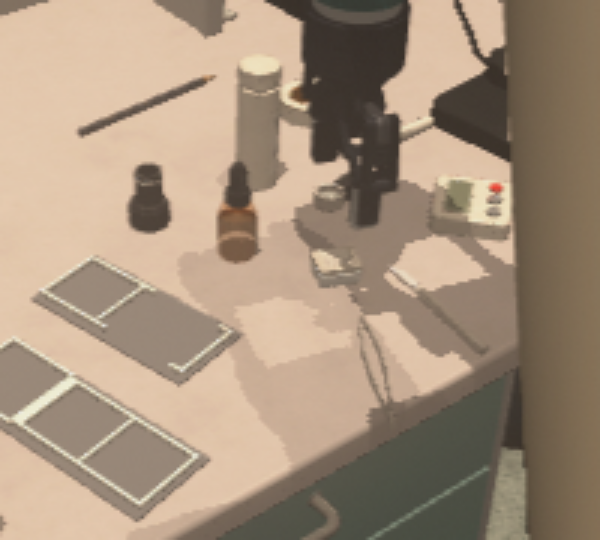

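```bash
python3 -m creep '{"slide":[[0.005,0.01,-0.2],[0.005,0.01,-0.4],[0.005,0.01,-0.4],[0.005,0.01,-0.4],[0.005,0.01,-0.4],[0.005,0.01,-0.4],[0.005,0.01,-0.4],[0.005,0.01,-0.4],[0.005,0.01,-0.4],[0.005,0.01,-0.4],[0.005,0.01,-0.4],[0.005,0.01,-0.4],[0.005,0.01,-0.4],[0.005,0.01,-0.4]],"twist":[[0,0,0],[0,0,0],[0,0,0],[0,0,0],[0,0,0],[0,0,0],[0,0,0],[0,0,0],[0,0,0],[0,0,0],[0,0,0],[0,0,0],[0,0,0],[0,0,0]],"fingers":[1,1,1,1,-1,-1,-1,-1,-1,-1,-1,-1,-1,-1]}' 30
```

```text
clock: 3.0
position: [0.4009, -0.288, 0.0072]
ee_rot: [0.001, 0.946, 0.325, 0.0]
contact_force: [-0.5, 0.9, 5.8]
width: 0.0278
```

```bash
python3 -m creep '{"slide":[[0,0,0.2],[0,0,0.4],[0.1,0.3,0.4],[0.18,0.6,0.4],[0.18,0.8,0.4],[0.18,0.85,0.4],[0.18,0.85,0.4],[0.18,0.85,0.4],[0.18,0.85,0.4],[0.18,0.85,0.4]],"twist":[[0,0,0],[0,0,0],[0,0,-0.05],[0,0,-0.1],[0,0,-0.153],[0,0,-0.153],[0,0,-0.153],[0,0,-0.153],[0,0,-0.153],[0,0,-0.153]],"fingers":[-1,-1,-1,-1,-1,-1,-1,-1,-1,-1]}'
```

```text
clock: 4.0
position: [0.4274, -0.1599, 0.0663]
ee_rot: [0.0, 0.989, -0.149, -0.0]
contact_force: [0.4, 1.1, 0.1]
width: 0.0278
```

```bash
python3 -m creep '{"slide":[[0.182,0.83,0],[0.182,0.83,0],[0.182,0.83,0],[0.182,0.83,0],[0.182,0.83,0],[0.182,0.83,-0.2],[0.182,0.83,-0.3],[0.182,0.83,-0.36],[0.182,0.83,-0.375],[0.182,0.83,-0.375]],"twist":[[0,0,0],[0,0,0],[0,0,0],[0,0,0],[0,0,0],[0,0,0],[0,0,0],[0,0,0],[0,0,0],[0,0,0]],"fingers":[-1,-1,-1,-1,-1,-1,-1,-1,-1,-1]}'
python3 - <<'E'
from h import *
d=cam("side"); cv2.imwrite("pics/b2.png",cv2.resize(d["img"][120:320,120:320],None,fx=3,fy=3))
print(telemetry.get_state()["contact_force"])
E
```

```text
clock: 5.0
position: [0.4548, -0.0366, 0.0104]
ee_rot: [0.0, 0.989, -0.15, -0.0]
contact_force: [-0.1, -0.1, -0.4]
width: 0.0281
[ 0.17606639  1.07366309 -0.57623536]
```

View pics/b2.png

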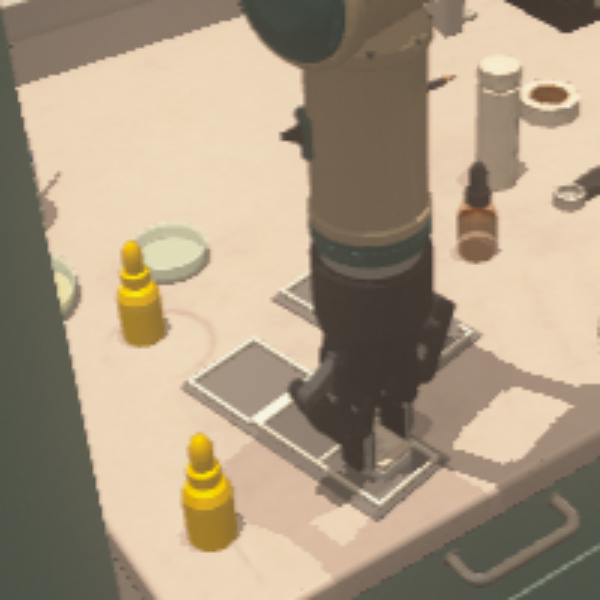

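```bash
python3 -m creep '{"slide":[[0,0,0],[0,0,0],[0,0,0],[0,0,0],[0,0,0],[0,0,0],[0,0,0.2],[0,0,0.4],[0,0,0.5],[0,0,0.5]],"twist":[[0,0,0],[0,0,0],[0,0,0],[0,0,0],[0,0,0],[0,0,0],[0,0,0],[0,0,0],[0,0,0],[0,0,0]],"fingers":[1,1,1,1,1,1,1,1,1,1]}'
```

```text
clock: 6.05
position: [0.4566, -0.036, 0.0871]
ee_rot: [0.0, 0.989, -0.149, 0.003]
contact_force: [0.2, -0.1, -0.5]
width: 0.0855
```

```bash
python3 -m creep '{"slide":[[0,-0.2,0.3],[-0.05,-0.5,0.55],[-0.1,-0.83,0.55],[-0.1,-0.83,0.55],[-0.1,-0.83,0.55],[-0.1,-0.83,0.55],[-0.1,-0.83,0.55]],"twist":[[0,0,0],[0,0,0.03],[0,0,0.06],[0,0,0.1],[0,0,0.1],[0,0,0.1],[0,0,0.1]],"fingers":[1,1,1,1,1,1,1]}'
python3 -m creep '{"slide":[[-0.05,-0.5,0],[-0.1,-0.83,0],[-0.1,-0.83,0],[-0.1,-0.83,0],[-0.1,-0.83,0],[-0.1,-0.83,0],[-0.1,-0.83,0]],"twist":[[0,0,0.03],[0,0,0.06],[0,0,0.125],[0,0,0.125],[0,0,0.125],[0,0,0.125],[0,0,0.125]],"fingers":[1,1,1,1,1,1,1]}'
```

```text
clock: 6.75
position: [0.4391, -0.1601, 0.1663]
ee_rot: [-0.001, 0.987, 0.163, -0.001]
contact_force: [-0.3, 0.3, 0.1]
width: 0.0854
clock: 7.45
position: [0.4245, -0.2843, 0.1665]
ee_rot: [-0.001, 0.849, 0.528, -0.0]
contact_force: [0.3, -0.2, 0.1]
width: 0.0855
```

Run:
```python
from h import *
s=telemetry.get_state(); p=s["position"]; print(p,((np.array([.4256,-.4105,.09])-p)/.15).round(3),s["qpos"].round(2))
d=cam("side"); cv2.imwrite("pics/c2.png",cv2.resize(d["img"][120:320,120:360],None,fx=3,fy=3))
W=cloud(d)
m=(np.hypot(W[...,0]-.4547,W[...,1]+.0354)<.035)&(W[...,2]>.014)&(W[...,2]<.04); q=W[m]; print(len(q),q.mean(0).round(4),np.ptp(q,axis=0).round(3))
```

```text
[ 0.42450132 -0.28425791  0.16654634] [ 0.007 -0.842 -0.51 ] [-0.73  0.23  1.74  0.    1.17 -0.27]
225 [ 0.4539 -0.0332  0.0209] [0.041 0.037 0.011]
```

View pics/c2.png

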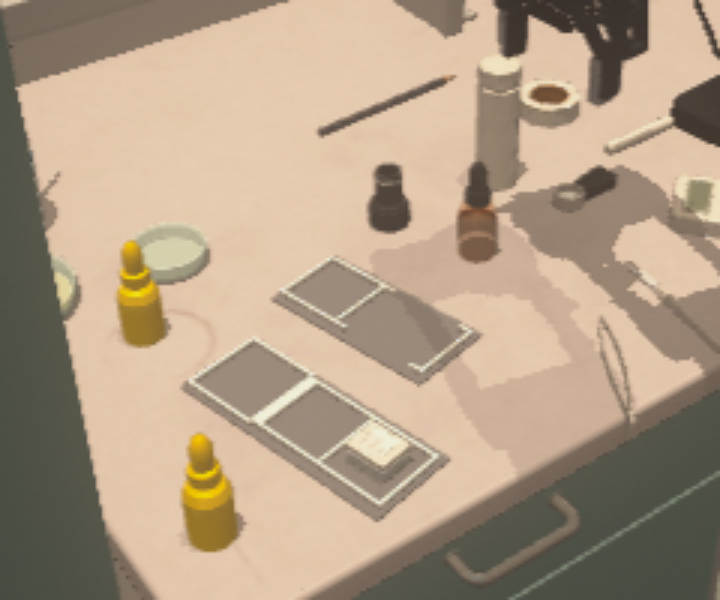

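```bash
python3 -m creep '{"slide":[[0.007,-0.4,0],[0.007,-0.842,0],[0.007,-0.842,-0.1],[0.007,-0.842,-0.3],[0.007,-0.842,-0.6],[0.007,-0.842,-0.7],[0.007,-0.842,-0.7]],"twist":[[0,0,0],[0,0,0],[0,0,0],[0,0,0],[0,0,0],[0,0,0],[0,0,0]],"fingers":[1,1,1,1,1,1,1]}'
python3 - <<'E'
from h import *
s=telemetry.get_state(); p=s["position"]; print(p,((np.array([.4256,-.4105,.002])-p)/.15).round(3))
E
```

```text
clock: 8.2
position: [0.4242, -0.4088, 0.0592]
ee_rot: [-0.004, 0.849, 0.528, -0.0]
contact_force: [-0.1, -0.3, -0.4]
width: 0.0852
[ 0.4242442  -0.40878044  0.05915177] [ 0.009 -0.011 -0.381]
```

```bash
python3 -m creep '{"slide":[[0.005,-0.005,-0.2],[0.005,-0.005,-0.38],[0.005,-0.005,-0.39],[0.005,-0.005,-0.39],[0.005,-0.005,-0.39],[0.005,-0.005,-0.39],[0.005,-0.005,-0.39],[0.005,-0.005,-0.39],[0.005,-0.005,-0.39],[0.005,-0.005,-0.39],[0.005,-0.005,-0.39],[0.005,-0.005,-0.39],[0.005,-0.005,-0.39]],"twist":[[0,0,0],[0,0,0],[0,0,0],[0,0,0],[0,0,0],[0,0,0],[0,0,0],[0,0,0],[0,0,0],[0,0,0],[0,0,0],[0,0,0],[0,0,0]],"fingers":[1,1,1,-1,-1,-1,-1,-1,-1,-1,-1,-1,-1]}' 40
```

```text
clock: 9.5
position: [0.4269, -0.4122, 0.0054]
ee_rot: [0.001, 0.849, 0.528, 0.0]
contact_force: [-0.3, 1.2, 4.8]
width: 0.0197
```

```bash
python3 -m creep '{"slide":[[0,0,0.1],[0,0,0.3],[0,0,0.4],[0,0,0.4]],"twist":[[0,0,0],[0,0,0],[0,0,0],[0,0,0]],"fingers":[-1,-1,-1,-1]}'
python3 - <<'E'
from h import *
d=cam("side"); cv2.imwrite("pics/d2.png",cv2.resize(d["img"][80:240,230:400],None,fx=4,fy=4))
E
```

```text
clock: 9.9
position: [0.4279, -0.4133, 0.0668]
ee_rot: [0.003, 0.849, 0.528, 0.0]
contact_force: [-0.2, 0.2, -0.7]
width: 0.0197
```

View pics/d2.png

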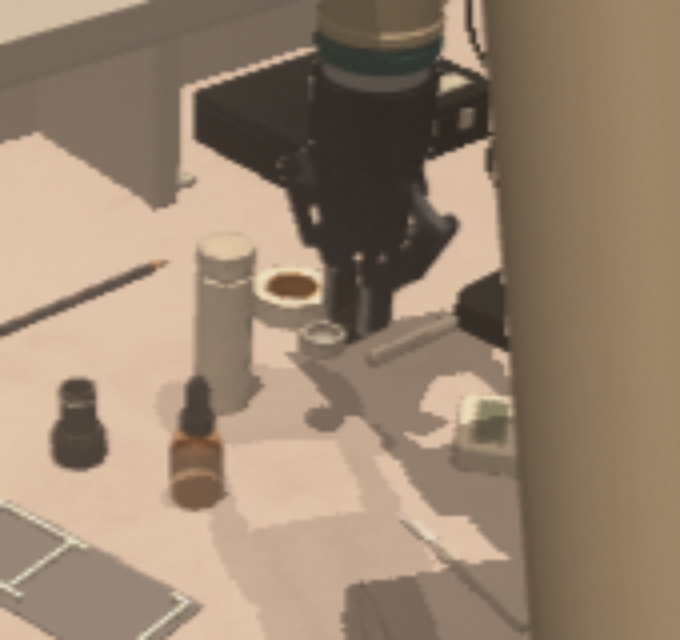

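```bash
python3 -m creep '{"slide":[[0,0,0.3],[0,0,0.57],[0.05,0.2,0.57],[0.2,0.5,0.57],[0.2,0.8,0.57],[0.2,0.8,0.57],[0.2,0.8,0.57],[0.2,0.8,0.57],[0.2,0.8,0.57]],"twist":[[0,0,0],[0,0,0],[0,0,-0.02],[0,0,-0.05],[0,0,-0.08],[0,0,-0.1],[0,0,-0.1],[0,0,-0.1],[0,0,-0.1]],"fingers":[-1,-1,-1,-1,-1,-1,-1,-1,-1]}'
python3 -m creep '{"slide":[[0.1,0.3,0],[0.2,0.6,0],[0.2,0.8,0],[0.2,0.8,0],[0.2,0.8,0],[0.2,0.8,0],[0.2,0.8,0]],"twist":[[0,0,-0.03],[0,0,-0.06],[0,0,-0.09],[0,0,-0.125],[0,0,-0.125],[0,0,-0.125],[0,0,-0.125]],"fingers":[-1,-1,-1,-1,-1,-1,-1]}'
python3 - <<'E'
from h import *
s=telemetry.get_state(); p=s["position"]; print(p,((np.array([.4872,-.1656,.02])-p)/.15).round(3),s["ee_rot"],s["width"])
E
```

```text
clock: 10.85
position: [0.4562, -0.2914, 0.1486]
ee_rot: [-0.001, 0.971, 0.241, -0.001]
contact_force: [-0.6, 0.5, 0.3]
width: 0.0195
clock: 11.55
position: [0.4864, -0.1718, 0.1491]
ee_rot: [-0.0, 0.989, -0.149, -0.0]
contact_force: [-0.2, 1.0, -0.6]
width: 0.0196
[ 0.48641409 -0.1718089   0.14909225] [ 0.005  0.041 -0.861] [-1.02937962e-04  9.88807538e-01 -1.49196007e-01 -4.39617528e-04] 0.01963750704508842
```

```bash
python3 -m creep '{"slide":[[0.005,0.041,-0.2],[0.005,0.041,-0.4],[0.005,0.041,-0.6],[0.005,0.041,-0.8],[0.005,0.041,-0.88],[0.005,0.041,-0.92],[0.005,0.041,-0.93],[0.005,0.041,-0.93]],"twist":[[0,0,0],[0,0,0],[0,0,0],[0,0,0],[0,0,0],[0,0,0],[0,0,0],[0,0,0]],"fingers":[-1,-1,-1,-1,-1,-1,-1,-1]}'
python3 - <<'E'
from h import *
d=cam("side"); cv2.imwrite("pics/e2.png",cv2.resize(d["img"][120:320,150:320],None,fx=3,fy=3))
s=telemetry.get_state(); print(s["position"],s["contact_force"])
E
```

```text
clock: 12.35
position: [0.4882, -0.166, 0.0109]
ee_rot: [0.0, 0.989, -0.149, 0.001]
contact_force: [-0.1, -0.4, -0.7]
width: 0.0198
[ 0.48830433 -0.16604465  0.01114231] [-0.10632155 -1.04167042 -0.30077879]
```

View pics/e2.png

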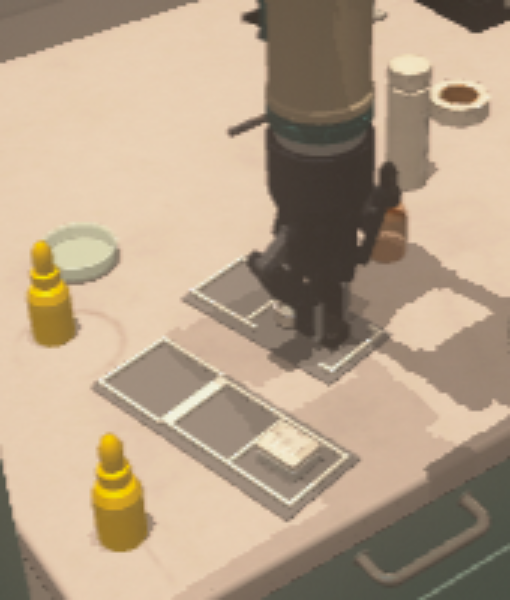

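```bash
python3 -m creep '{"slide":[[0,0,-0.013],[0,0,-0.013],[0,0,-0.013],[0,0,-0.013],[0,0,-0.013],[0,0,-0.013],[0,0,-0.013],[0,0,0.1],[0,0,0.4],[0,0,0.7],[0,0,0.7],[0,0,0.7]],"twist":[[0,0,0],[0,0,0],[0,0,0],[0,0,0],[0,0,0],[0,0,0],[0,0,0],[0,0,0],[0,0,0],[0,0,0],[0,0,0],[0,0,0]],"fingers":[-1,-1,-1,0.2,0.2,0.2,0.2,0.2,0.2,0.2,0.2,0.2]}'
python3 - <<'E'
from h import *
s=telemetry.get_state(); p=s["position"]; print(p,((np.array([.568,-.296,.09])-p)/.15).round(3),s["ee_rot"],s["width"])
E
```

```text
clock: 13.6
position: [0.488, -0.1658, 0.1162]
ee_rot: [0.0, 0.989, -0.15, 0.001]
contact_force: [0.9, -0.2, -0.8]
width: 0.0516
[ 0.48797108 -0.16583681  0.11621732] [ 0.534 -0.868 -0.175] [ 4.92814392e-04  9.88753754e-01 -1.49545664e-01  1.36584011e-03] 0.05157059274616166
```

```bash
python3 -m creep '{"slide":[[0.25,-0.1,0],[0.5,-0.3,0],[0.534,-0.6,0],[0.534,-0.868,0],[0.534,-0.868,0],[0.534,-0.868,0],[0.534,-0.868,-0.2],[0.534,-0.868,-0.4],[0.534,-0.868,-0.55],[0.534,-0.868,-0.65],[0.534,-0.868,-0.7],[0.534,-0.868,-0.74],[0.534,-0.868,-0.74]],"twist":[[0,0,0],[0,0,0],[0,0,0],[0,0,0],[0,0,0],[0,0,0],[0,0,0],[0,0,0],[0,0,0],[0,0,0],[0,0,0],[0,0,0],[0,0,0]],"fingers":[1,1,1,1,1,1,1,1,1,1,1,1,1]}'
python3 - <<'E'
from h import *
d=cam("side"); cv2.imwrite("pics/f2.png",cv2.resize(d["img"][120:320,150:320],None,fx=3,fy=3))
d=cam("top"); cv2.imwrite("pics/f1.png",cv2.resize(d["img"][140:260,150:350],None,fx=4,fy=4))
s=telemetry.get_state(); print(s["position"],s["contact_force"])
E
```

```text
clock: 14.9
position: [0.5671, -0.2948, 0.0036]
ee_rot: [-0.0, 0.989, -0.149, -0.001]
contact_force: [-0.2, -0.1, 0.3]
width: 0.0852
[ 0.56787153 -0.29566953  0.00471635] [-0.11724948  0.756822   -0.33794683]
```

View pics/f2.png

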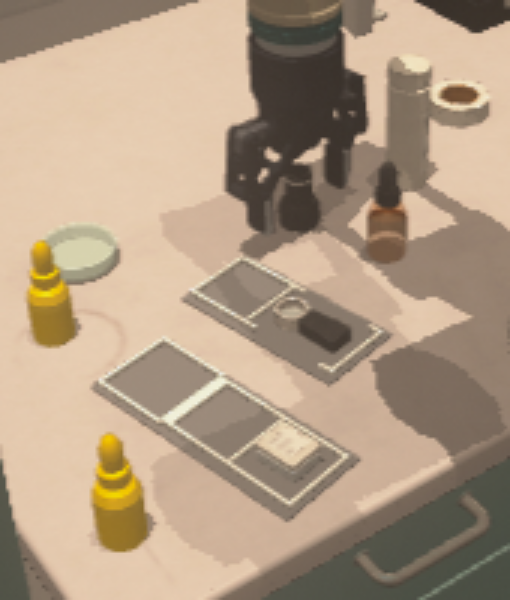

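View pics/f1.png

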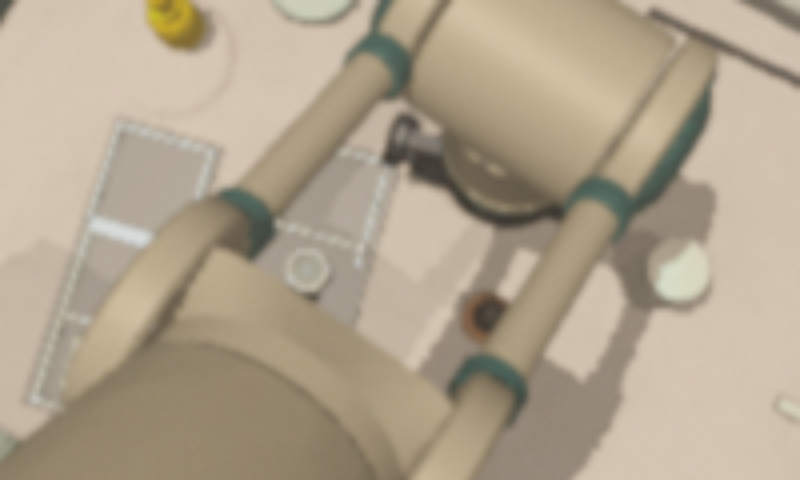

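```bash
python3 -m creep '{"slide":[[0,0,0],[0,0,0],[0,0,0],[0,0,0],[0,0,0],[0,0,0],[0,0,0],[0,0,0],[0,0,0]],"twist":[[0,0,0],[0,0,0],[0,0,0],[0,0,0],[0,0,0],[0,0,0],[0,0,0],[0,0,0],[0,0,0]],"fingers":[-1,-1,-1,-1,-1,-1,-1,-1,-1]}' 40
python3 -m creep '{"slide":[[0,0,0.03],[0,0,0.07],[0,0,0.13],[0,0,0.2],[0,0,0.25],[0,0,0.25]],"twist":[[0,0,0],[0,0,0],[0,0,0],[0,0,0],[0,0,0],[0,0,0]],"fingers":[-1,-1,-1,-1,-1,-1]}'
python3 - <<'E'
from h import *
d=cam("side"); cv2.imwrite("pics/g2.png",cv2.resize(d["img"][120:280,150:320],None,fx=3,fy=3))
s=telemetry.get_state(); p=s["position"]; print(p,((np.array([.5666,-.1896,p[2]])-p)/.15).round(3))
E
```

```text
clock: 15.9
position: [0.5676, -0.2959, 0.0047]
ee_rot: [0.0, 0.989, -0.15, 0.0]
contact_force: [-0.7, 0.0, 6.2]
width: 0.0325
clock: 16.5
position: [0.5685, -0.2964, 0.0434]
ee_rot: [0.001, 0.989, -0.15, 0.002]
contact_force: [0.5, -0.6, -1.0]
width: 0.0326
[ 0.56798653 -0.29608181  0.04259128] [-0.009  0.71   0.   ]
```

View pics/g2.png

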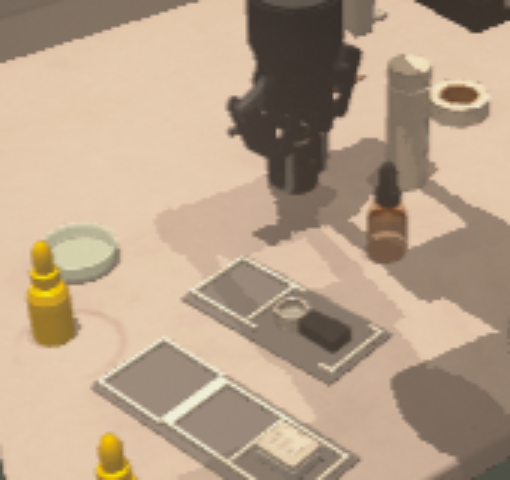

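```bash
python3 -m creep '{"slide":[[0,0.15,0],[-0.01,0.35,0],[-0.01,0.55,0],[-0.01,0.68,0],[-0.01,0.71,0],[-0.01,0.71,0],[-0.01,0.71,0],[-0.01,0.71,-0.1],[-0.01,0.71,-0.18],[-0.01,0.71,-0.21],[-0.01,0.71,-0.225],[-0.01,0.71,-0.225]],"twist":[[0,0,0],[0,0,0],[0,0,0],[0,0,0],[0,0,0],[0,0,0],[0,0,0],[0,0,0],[0,0,0],[0,0,0],[0,0,0],[0,0,0]],"fingers":[-1,-1,-1,-1,-1,-1,-1,-1,-1,-1,-1,-1]}'
python3 - <<'E'
from h import *
d=cam("side"); cv2.imwrite("pics/i2.png",cv2.resize(d["img"][120:280,150:320],None,fx=4,fy=4))
s=telemetry.get_state(); print(s["position"],s["contact_force"])
E
```

```text
clock: 17.75
position: [0.5659, -0.1898, 0.0079]
ee_rot: [0.0, 0.989, -0.15, -0.0]
contact_force: [0.5, -0.5, -0.8]
width: 0.0323
[ 0.56615358 -0.18976255  0.00793563] [-0.16287473 -0.10532621 -0.86716049]
```

View pics/i2.png

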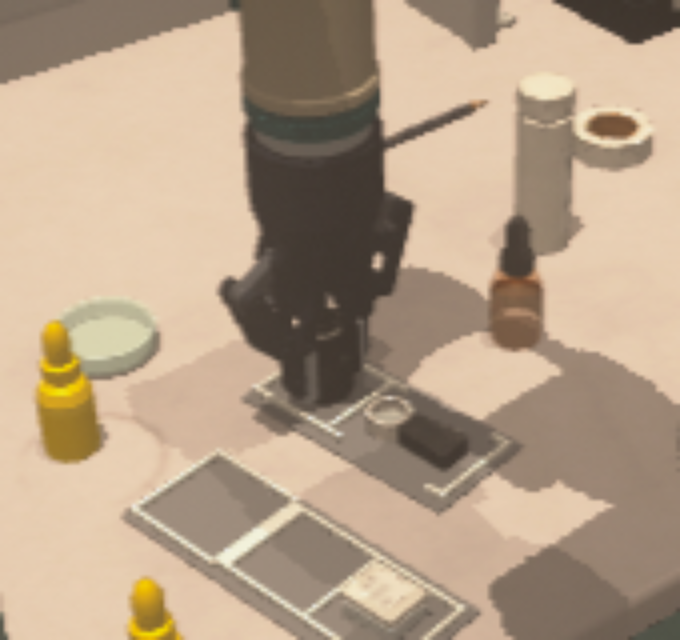

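```bash
python3 -m creep '{"slide":[[0,0,0],[0,0,0],[0,0,0],[0,0,0],[0,0,0],[0,0,0],[0,0,0.05],[0,0,0.15],[0,0,0.4],[0,0,0.7],[0,0,0.8],[0,0,0.8]],"twist":[[0,0,0],[0,0,0],[0,0,0],[0,0,0],[0,0,0],[0,0,0],[0,0,0],[0,0,0],[0,0,0],[0,0,0],[0,0,0],[0,0,0]],"fingers":[0.0,0.2,0.4,0.5,0.5,0.5,0.5,0.5,0.5,0.5,0.5,0.5]}'
python3 - <<'E'
from h import *
d=cam("side"); cv2.imwrite("pics/j2.png",cv2.resize(d["img"][120:280,150:320],None,fx=4,fy=4))
W=cloud(d)
for n,c,z in(("eyetop",(.5666,-.1896),(.045,.07)),("bottletop",(.484,-.286),(.07,.1)),("tubetop",(.508,-.39),(.105,.13))):
    q=W[(np.hypot(W[...,0]-c[0],W[...,1]-c[1])<.03)&(W[...,2]>z[0])&(W[...,2]<z[1])]; print(n,len(q),q.mean(0).round(4),q.max(0).round(3))
s=telemetry.get_state(); p=s["position"]; print(p,((np.array([.484,-.286,.02])-p)/.15).round(3))
E
```

```text
clock: 19.0
position: [0.5681, -0.1902, 0.1317]
ee_rot: [0.001, 0.989, -0.15, 0.004]
contact_force: [0.6, -0.2, 0.0]
width: 0.0639
eyetop 81 [ 0.5681 -0.1887  0.0516] [ 0.58  -0.176  0.058]
bottletop 45 [ 0.4847 -0.2831  0.0799] [ 0.492 -0.277  0.089]
tubetop 149 [ 0.5076 -0.3853  0.1152] [ 0.527 -0.37   0.121]
[ 0.56655317 -0.18951765  0.12935012] [-0.55  -0.643 -0.729]
```

View pics/j2.png

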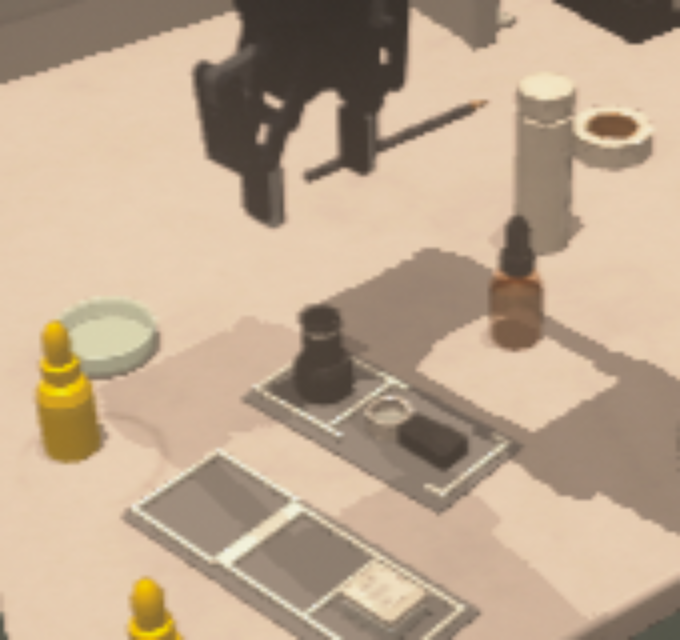

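```bash
python3 -m creep '{"slide":[[-0.2,-0.2,0],[-0.4,-0.45,0],[-0.55,-0.643,0],[-0.55,-0.643,0],[-0.55,-0.643,0],[-0.55,-0.643,0],[-0.55,-0.643,-0.15],[-0.55,-0.643,-0.3],[-0.55,-0.643,-0.45],[-0.55,-0.643,-0.6],[-0.55,-0.643,-0.7],[-0.55,-0.643,-0.74],[-0.55,-0.643,-0.74]],"twist":[[0,0,0],[0,0,0],[0,0,0],[0,0,0],[0,0,0],[0,0,0],[0,0,0],[0,0,0],[0,0,0],[0,0,0],[0,0,0],[0,0,0],[0,0,0]],"fingers":[1,1,1,1,1,1,1,1,1,1,1,1,1]}'
python3 -m creep '{"slide":[[0,0,0],[0,0,0],[0,0,0],[0,0,0],[0,0,0],[0,0,0],[0,0,0],[0,0,0],[0,0,0]],"twist":[[0,0,0],[0,0,0],[0,0,0],[0,0,0],[0,0,0],[0,0,0],[0,0,0],[0,0,0],[0,0,0]],"fingers":[-1,-1,-1,-1,-1,-1,-1,-1,-1]}' 35
python3 -m creep '{"slide":[[0,0,0.03],[0,0,0.07],[0,0,0.15],[0,0,0.25],[0,0,0.4],[0,0,0.55],[0,0,0.6],[0,0,0.6]],"twist":[[0,0,0],[0,0,0],[0,0,0],[0,0,0],[0,0,0],[0,0,0],[0,0,0],[0,0,0]],"fingers":[-1,-1,-1,-1,-1,-1,-1,-1]}'
python3 - <<'E'
from h import *
d=cam("side"); cv2.imwrite("pics/k2.png",cv2.resize(d["img"][120:280,150:320],None,fx=4,fy=4))
s=telemetry.get_state(); p=s["position"]; print(p,((np.array([.5093,-.0525,p[2]])-p)/.15).round(3))
E
```

```text
clock: 20.35
position: [0.4835, -0.2844, 0.0158]
ee_rot: [-0.001, 0.989, -0.149, -0.001]
contact_force: [0.2, 1.0, 0.4]
width: 0.085
clock: 21.25
position: [0.4838, -0.286, 0.0177]
ee_rot: [0.0, 0.989, -0.15, 0.001]
contact_force: [-1.0, 1.2, 5.8]
width: 0.0307
clock: 22.05
position: [0.4842, -0.2863, 0.1084]
ee_rot: [0.001, 0.989, -0.15, 0.001]
contact_force: [-0.2, -0.4, -1.1]
width: 0.0308
[ 0.48346652 -0.28572168  0.10716744] [0.172 1.555 0.   ]
```

View pics/k2.png

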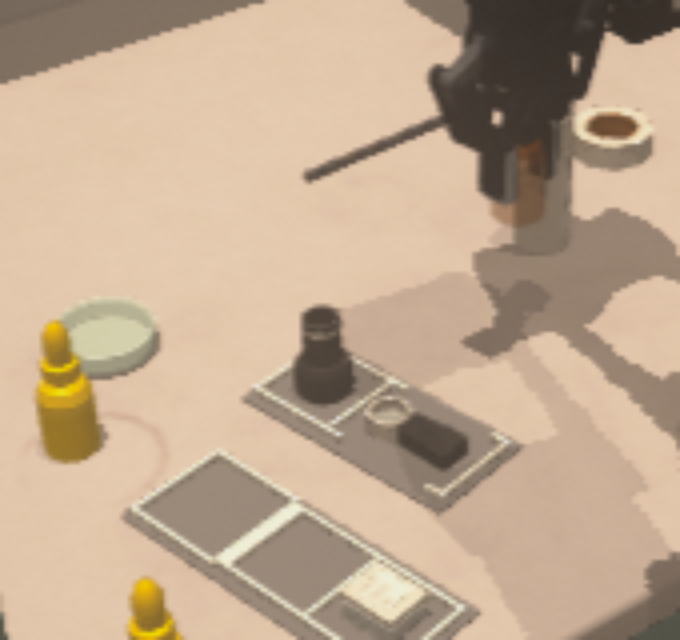

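```bash
python3 -m creep '{"slide":[[0,0.15,0],[0,0.35,0],[0.05,0.6,0],[0.08,0.8,0],[0.08,0.8,0],[0.08,0.8,0]],"twist":[[0,0,0],[0,0,0],[0,0,0],[0,0,0],[0,0,0],[0,0,0]],"fingers":[-1,-1,-1,-1,-1,-1]}'
python3 -m creep '{"slide":[[0,0.15,0],[0,0.35,0],[0.05,0.6,0],[0.085,0.72,0],[0.085,0.75,0],[0.085,0.75,0],[0.085,0.75,0],[0.085,0.75,-0.1],[0.085,0.75,-0.25],[0.085,0.75,-0.4],[0.085,0.75,-0.45],[0.085,0.75,-0.5],[0.085,0.75,-0.5]],"twist":[[0,0,0],[0,0,0],[0,0,0],[0,0,0],[0,0,0],[0,0,0],[0,0,0],[0,0,0],[0,0,0],[0,0,0],[0,0,0],[0,0,0],[0,0,0]],"fingers":[-1,-1,-1,-1,-1,-1,-1,-1,-1,-1,-1,-1,-1]}'
python3 - <<'E'
from h import *
d=cam("side"); cv2.imwrite("pics/l2.png",cv2.resize(d["img"][160:320,130:320],None,fx=4,fy=4))
s=telemetry.get_state(); p=s["position"]; print(p,((np.array([.5093,-.0525,.0212])-p)/.15).round(3),s["contact_force"])
E
```

```text
clock: 22.7
position: [0.4949, -0.1651, 0.1058]
ee_rot: [0.0, 0.989, -0.149, -0.001]
contact_force: [0.6, -0.5, -0.7]
width: 0.0304
clock: 24.0
position: [0.508, -0.0538, 0.0314]
ee_rot: [0.0, 0.989, -0.15, -0.0]
contact_force: [0.2, -0.9, -0.0]
width: 0.0307
[ 0.50846497 -0.05369352  0.03203955] [ 0.006  0.008 -0.072] [-1.59423959  0.1226619  -0.13134679]
```

View pics/l2.png

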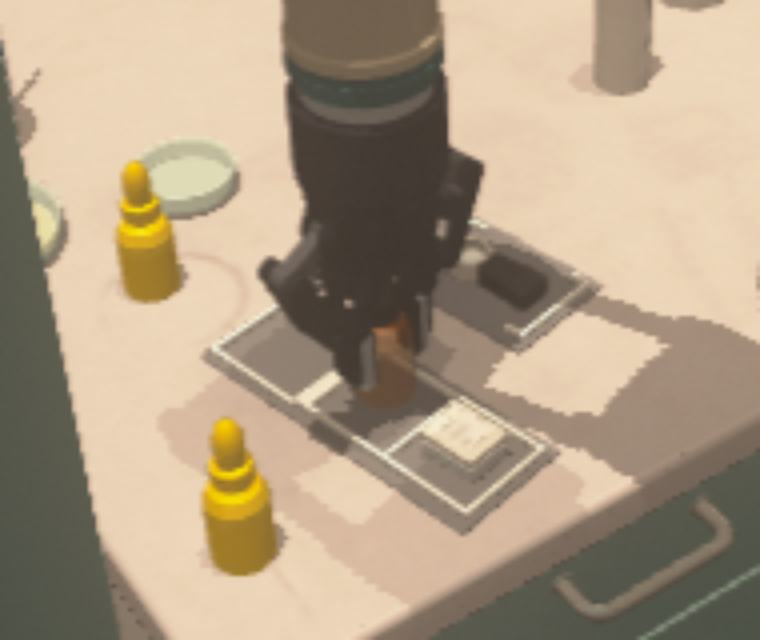

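Bottle hangs over the middle pocket (crop about 385,370). Lower and release.

```bash
python3 -m creep '{"slide":[[0.006,0.008,-0.03],[0.006,0.008,-0.06],[0.006,0.008,-0.072],[0.006,0.008,-0.074],[0.006,0.008,-0.074]],"twist":[[0,0,0],[0,0,0],[0,0,0],[0,0,0],[0,0,0]],"fingers":[-1,-1,-1,-1,-1]}'
python3 -m creep '{"slide":[[0,0,0],[0,0,0],[0,0,0],[0,0,0],[0,0,0],[0,0,0],[0,0,0.05],[0,0,0.15],[0,0,0.4],[0,0,0.7],[0,0,0.95],[0,0,0.95]],"twist":[[0,0,0],[0,0,0],[0,0,0],[0,0,0],[0,0,0],[0,0,0],[0,0,0],[0,0,0],[0,0,0],[0,0,0],[0,0,0],[0,0,0]],"fingers":[0.0,0.2,0.4,0.4,0.4,0.4,0.4,0.4,0.4,0.4,0.4,0.4]}'
python3 - <<'E'
from h import *
d=cam("side"); cv2.imwrite("pics/n2.png",cv2.resize(d["img"][120:320,130:320],None,fx=3,fy=3))
s=telemetry.get_state(); p=s["position"]; print(p,((np.array([.508,-.389,.18])-p)/.15).round(3))
E
```

```text
clock: 24.55
position: [0.5091, -0.0519, 0.0208]
ee_rot: [0.0, 0.989, -0.149, 0.0]
contact_force: [-0.8, -0.1, -1.5]
width: 0.0308
clock: 25.75
position: [0.513, -0.0528, 0.1694]
ee_rot: [0.001, 0.989, -0.15, 0.006]
contact_force: [0.3, -0.7, -0.2]
width: 0.0599
[ 0.51106828 -0.0524279   0.16661095] [-0.02  -2.244  0.089]
```

View pics/n2.png

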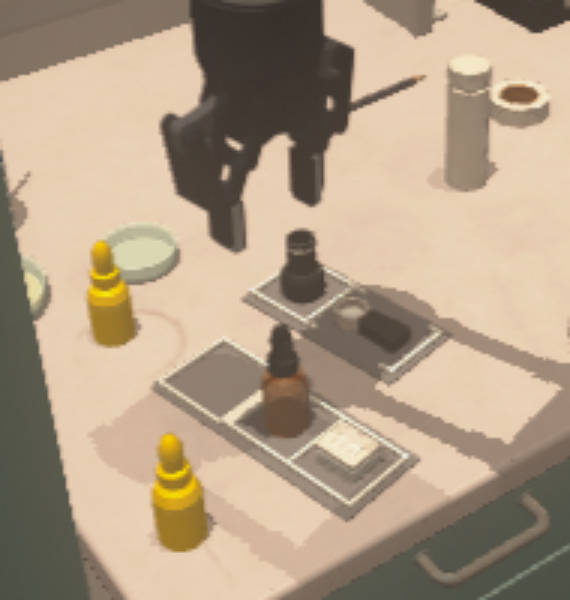

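```bash
python3 -m creep '{"slide":[[0,-0.3,0.1],[0,-0.6,0.1],[0,-0.9,0.1],[0,-1,0.1],[0,-1,0.1]],"twist":[[0,0,0],[0,0,0],[0,0,0],[0,0,0],[0,0,0]],"fingers":[1,1,1,1,1]}'
python3 -m creep '{"slide":[[0,-0.3,0],[0,-0.6,0],[0,-0.9,0],[0,-1,0],[0,-1,0]],"twist":[[0,0,0],[0,0,0],[0,0,0],[0,0,0],[0,0,0]],"fingers":[1,1,1,1,1]}'
python3 -m creep '{"slide":[[-0.01,-0.2,0],[-0.01,-0.244,0],[-0.01,-0.244,0],[-0.01,-0.244,0]],"twist":[[0,0,0],[0,0,0],[0,0,0],[0,0,0]],"fingers":[1,1,1,1]}'
python3 - <<'E'
from h import *
d=cam("side"); cv2.imwrite("pics/o2.png",cv2.resize(d["img"][60:240,200:400],None,fx=3,fy=3))
s=telemetry.get_state(); p=s["position"]; print(p,((np.array([.508,-.389,.067])-p)/.15).round(3))
E
```

```text
clock: 26.3
position: [0.5084, -0.2035, 0.1769]
ee_rot: [-0.0, 0.988, -0.151, -0.001]
contact_force: [0.3, -0.3, 0.1]
width: 0.0857
clock: 26.8
position: [0.509, -0.352, 0.1771]
ee_rot: [-0.001, 0.989, -0.15, -0.001]
contact_force: [0.5, 0.2, -0.3]
width: 0.0854
clock: 27.2
position: [0.5077, -0.3861, 0.1781]
ee_rot: [-0.001, 0.989, -0.149, -0.0]
contact_force: [-0.4, 0.1, -0.3]
width: 0.0854
[ 0.50774278 -0.38629023  0.17818832] [ 0.002 -0.018 -0.741]
```

View pics/o2.png

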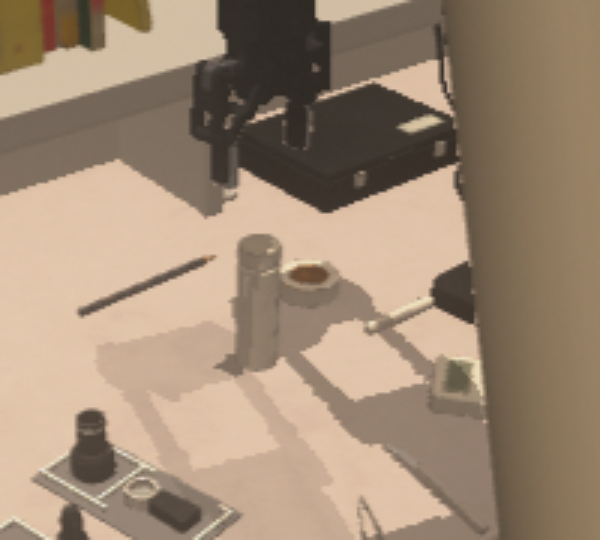

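```bash
python3 -m creep '{"slide":[[0.002,-0.018,-0.1],[0.002,-0.018,-0.25],[0.002,-0.018,-0.4],[0.002,-0.018,-0.55],[0.002,-0.018,-0.68],[0.002,-0.018,-0.74],[0.002,-0.018,-0.74],[0.002,-0.018,-0.74],[0.002,-0.018,-0.74],[0.002,-0.018,-0.74],[0.002,-0.018,-0.74],[0.002,-0.018,-0.74],[0.002,-0.018,-0.74],[0.002,-0.018,-0.74],[0.002,-0.018,-0.74],[0.002,-0.018,-0.74]],"twist":[[0,0,0],[0,0,0],[0,0,0],[0,0,0],[0,0,0],[0,0,0],[0,0,0],[0,0,0],[0,0,0],[0,0,0],[0,0,0],[0,0,0],[0,0,0],[0,0,0],[0,0,0],[0,0,0]],"fingers":[1,1,1,1,1,1,1,-1,-1,-1,-1,-1,-1,-1,-1,-1]}' 45
python3 -m creep '{"slide":[[0,0,0.03],[0,0,0.07],[0,0,0.15],[0,0,0.25],[0,0,0.4],[0,0,0.55],[0,0,0.7],[0,0,0.75],[0,0,0.75]],"twist":[[0,0,0],[0,0,0],[0,0,0],[0,0,0],[0,0,0],[0,0,0],[0,0,0],[0,0,0],[0,0,0]],"fingers":[-1,-1,-1,-1,-1,-1,-1,-1,-1]}'
python3 - <<'E'
from h import *
d=cam("side"); cv2.imwrite("pics/p2.png",cv2.resize(d["img"][60:240,200:400],None,fx=3,fy=3))
s=telemetry.get_state(); p=s["position"]; print(p,((np.array([.5738,-.0715,.067])-p)/.15).round(3))
E
```

```text
clock: 28.85
position: [0.5085, -0.3916, 0.0684]
ee_rot: [0.0, 0.989, -0.15, 0.001]
contact_force: [0.2, 1.0, 7.2]
width: 0.0363
clock: 29.75
position: [0.5085, -0.3919, 0.1814]
ee_rot: [0.001, 0.989, -0.15, 0.001]
contact_force: [0.4, -0.4, -1.0]
width: 0.036
[ 0.50783875 -0.39128015  0.1799316 ] [ 0.44   2.132 -0.753]
```

View pics/p2.png

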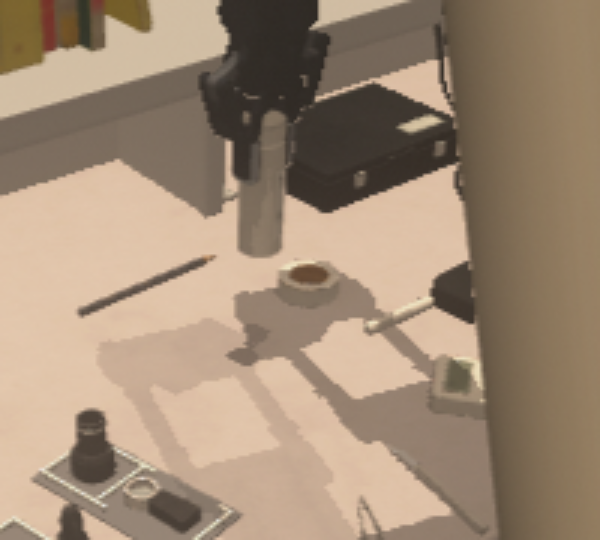

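```bash
python3 -m creep '{"slide":[[0,0.12,0],[0.05,0.3,0],[0.1,0.5,0],[0.15,0.7,0],[0.2,0.8,0],[0.2,0.8,0]],"twist":[[0,0,0],[0,0,0],[0,0,0],[0,0,0],[0,0,0],[0,0,0]],"fingers":[-1,-1,-1,-1,-1,-1]}'
python3 -m creep '{"slide":[[0,0.12,0],[0.05,0.3,0],[0.1,0.5,0],[0.15,0.65,0],[0.2,0.7,0],[0.2,0.7,0]],"twist":[[0,0,0],[0,0,0],[0,0,0],[0,0,0],[0,0,0],[0,0,0]],"fingers":[-1,-1,-1,-1,-1,-1]}'
python3 -m creep '{"slide":[[0,0.12,0],[0.03,0.3,0],[0.04,0.5,0],[0.04,0.6,0],[0.04,0.63,0],[0.04,0.63,0],[0.04,0.63,0],[0.04,0.63,-0.1],[0.04,0.63,-0.25],[0.04,0.63,-0.4],[0.04,0.63,-0.55],[0.04,0.63,-0.63],[0.04,0.63,-0.65],[0.04,0.63,-0.65]],"twist":[[0,0,0],[0,0,0],[0,0,0],[0,0,0],[0,0,0],[0,0,0],[0,0,0],[0,0,0],[0,0,0],[0,0,0],[0,0,0],[0,0,0],[0,0,0],[0,0,0]],"fingers":[-1,-1,-1,-1,-1,-1,-1,-1,-1,-1,-1,-1,-1,-1]}'
python3 - <<'E'
from h import *
d=cam("side"); cv2.imwrite("pics/q2.png",cv2.resize(d["img"][120:320,130:320],None,fx=3,fy=3))
s=telemetry.get_state(); p=s["position"]; print(p,((np.array([.5738,-.0715,.0715])-p)/.15).round(3),s["contact_force"])
E
```

```text
clock: 30.4
position: [0.5382, -0.2685, 0.1789]
ee_rot: [-0.001, 0.989, -0.148, -0.001]
contact_force: [-0.1, 0.4, -1.2]
width: 0.0361
clock: 31.0
position: [0.5687, -0.166, 0.1796]
ee_rot: [0.0, 0.989, -0.149, 0.0]
contact_force: [-0.6, -1.6, -0.4]
width: 0.0364
clock: 32.4
position: [0.5741, -0.0724, 0.0822]
ee_rot: [0.0, 0.989, -0.15, -0.0]
contact_force: [-0.4, -0.3, -0.1]
width: 0.0362
[ 0.57460131 -0.07232552  0.08289975] [-0.005  0.006 -0.076] [-0.0485066   0.03681175 -0.6277296 ]
```

View pics/q2.png

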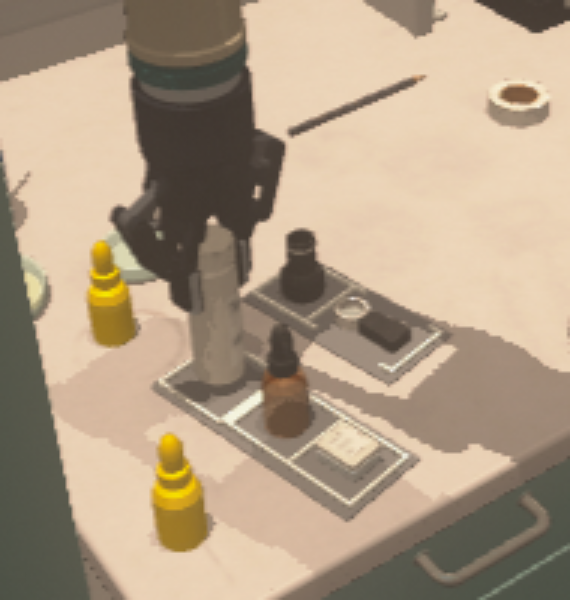

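```bash
python3 -m creep '{"slide":[[-0.005,0.005,-0.03],[-0.005,0.005,-0.06],[-0.005,0.005,-0.072],[-0.005,0.005,-0.077],[-0.005,0.005,-0.077],[-0.005,0.005,-0.077]],"twist":[[0,0,0],[0,0,0],[0,0,0],[0,0,0],[0,0,0],[0,0,0]],"fingers":[-1,-1,-1,-1,-1,-1]}'
python3 - <<'E'
from h import *
d=cam("side"); cv2.imwrite("pics/r2.png",cv2.resize(d["img"][170:290,150:270],None,fx=5,fy=5))
E
```

```text
clock: 33.05
position: [0.5732, -0.0709, 0.0714]
ee_rot: [0.0, 0.989, -0.15, 0.0]
contact_force: [-1.6, 0.8, 5.4]
width: 0.0362
```

View pics/r2.png

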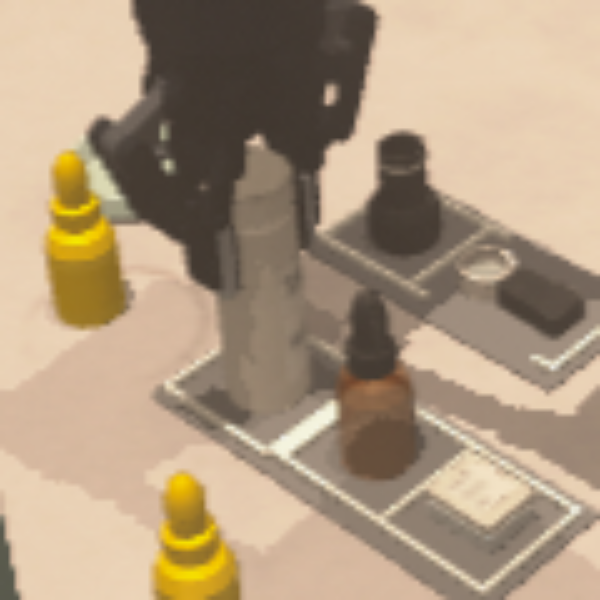

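Tube stands in the far pocket (5 N contact, at the expected height). Release and withdraw.

```bash
python3 -m creep '{"slide":[[0,0,0],[0,0,0],[0,0,0],[0,0,0],[0,0,0],[0,0,0],[0,0,0],[0,0,0.05],[0,0,0.15],[0,0,0.35],[0,0,0.6],[0,0,0.8],[0,0,0.8]],"twist":[[0,0,0],[0,0,0],[0,0,0],[0,0,0],[0,0,0],[0,0,0],[0,0,0],[0,0,0],[0,0,0],[0,0,0],[0,0,0],[0,0,0],[0,0,0]],"fingers":[0.0,0.2,0.4,0.6,0.6,0.6,0.6,0.6,0.6,0.6,0.6,0.6,0.6]}'
python3 -m creep '{"slide":[[0,-0.2,0],[-0.1,-0.5,0],[-0.2,-0.8,0],[-0.3,-1,0],[-0.3,-1,0],[-0.3,-1,0]],"twist":[[0,0,0],[0,0,0],[0,0,0],[0,0,0],[0,0,0],[0,0,0]],"fingers":[0.6,0.6,0.6,0.6,0.6,0.6]}'
python3 -m creep '{"slide":[[0,-0.2,0],[-0.1,-0.5,0],[-0.2,-0.8,0],[-0.3,-1,0],[-0.3,-1,0],[-0.3,-1,0]],"twist":[[0,0,0],[0,0,0],[0,0,0],[0,0,0],[0,0,0],[0,0,0]],"fingers":[0.6,0.6,0.6,0.6,0.6,0.6]}'
python3 - <<'E'
from h import *
T=cam("top"); S=cam("side"); cv2.imwrite("pics/s1.png",cv2.resize(T["img"][120:260,140:340],None,fx=4,fy=4)); cv2.imwrite("pics/s2.png",cv2.resize(S["img"][120:320,130:380],None,fx=3,fy=3))
th=math.radians(-16.8); B=np.array([[math.cos(th),math.sin(th)],[-math.sin(th),math.cos(th)]])
for nm,d in(("top",T),("side",S)):
    W=cloud(d)
    for n,c,o,z in(("box",(.4547,-.0354),(.5155,-.0538),(.014,.04)),("bottletop",(.5093,-.0525),(.5155,-.0538),(.07,.11)),("tubetop",(.5738,-.0715),(.5155,-.0538),(.112,.14)),("loupe",(.4977,-.1688),(.525,-.177),(.0105,.03)),("eyetop",(.5666,-.1896),(.525,-.177),(.048,.07)),("timer",(.321,-.415),(0,0),(.01,.03)),("tape",(.505,-.52),(0,0),(.01,.03)),("petri",(.709,-.175),(0,0),(.008,.03))):
        q=W[(np.hypot(W[...,0]-c[0],W[...,1]-c[1])<.042)&(W[...,2]>z[0])&(W[...,2]<z[1])]
        if len(q):
            m=(np.percentile(q,3,axis=0)+np.percentile(q,97,axis=0))/2
            print(nm,n,len(q),"tray xy",(B@(m[:2]-np.array(o))).round(4) if o!=(0,0) else m[:2].round(3),"top z",np.percentile(q[:,2],80).round(4))
print(telemetry.get_state()["contact_force"])
E
```

```text
clock: 34.4
position: [0.5762, -0.0717, 0.1963]
ee_rot: [0.001, 0.989, -0.15, 0.005]
contact_force: [-0.3, -1.0, -0.1]
width: 0.0683
clock: 35.0
position: [0.5276, -0.2213, 0.1903]
ee_rot: [-0.0, 0.989, -0.151, -0.0]
contact_force: [-0.0, 0.9, -0.5]
width: 0.0683
clock: 35.6
position: [0.4836, -0.3701, 0.1903]
ee_rot: [-0.001, 0.989, -0.15, -0.0]
contact_force: [1.1, 0.9, -0.3]
width: 0.0684
top box 164 tray xy [-0.0647 -0.0015] top z 0.0229
top bottletop 38 tray xy [-0.0062 -0.0024] top z 0.09
top tubetop 212 tray xy [ 0.0602 -0.0008] top z 0.122
top loupe 172 tray xy [-0.0287  0.0007] top z 0.0164
top eyetop 36 tray xy [ 0.0438 -0.0014] top z 0.0564
top timer 720 tray xy [ 0.321 -0.415] top z 0.0195
top petri 484 tray xy [ 0.708 -0.176] top z 0.0184
side box 217 tray xy [-0.0638  0.0006] top z 0.0227
side bottletop 69 tray xy [-0.0062  0.0014] top z 0.0878
side tubetop 210 tray xy [0.0597 0.0021] top z 0.1218
side loupe 199 tray xy [-0.0282  0.0019] top z 0.0162
side eyetop 67 tray xy [0.0446 0.0001] top z 0.0557
side timer 352 tray xy [ 0.326 -0.411] top z 0.0196
side tape 203 tray xy [ 0.506 -0.518] top z 0.0205
side petri 351 tray xy [ 0.709 -0.173] top z 0.0182
[-0.12766091  0.54443532 -0.92415135]
```

View pics/s1.png

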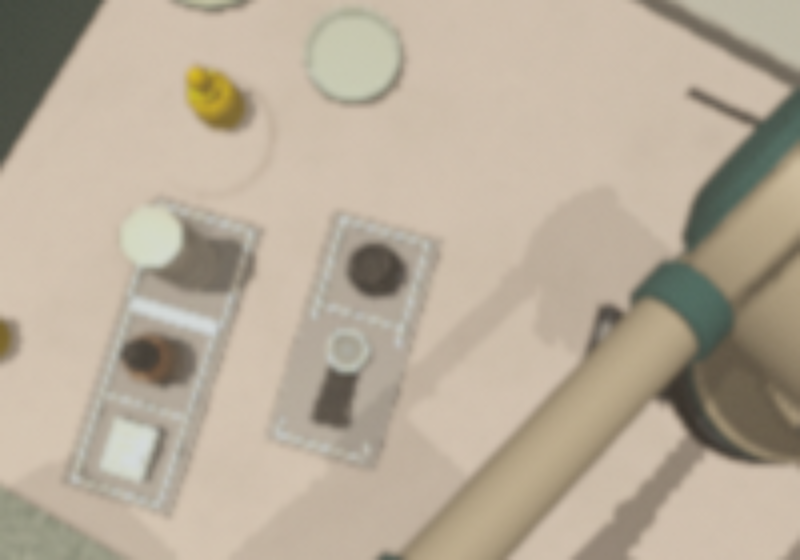

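View pics/s2.png

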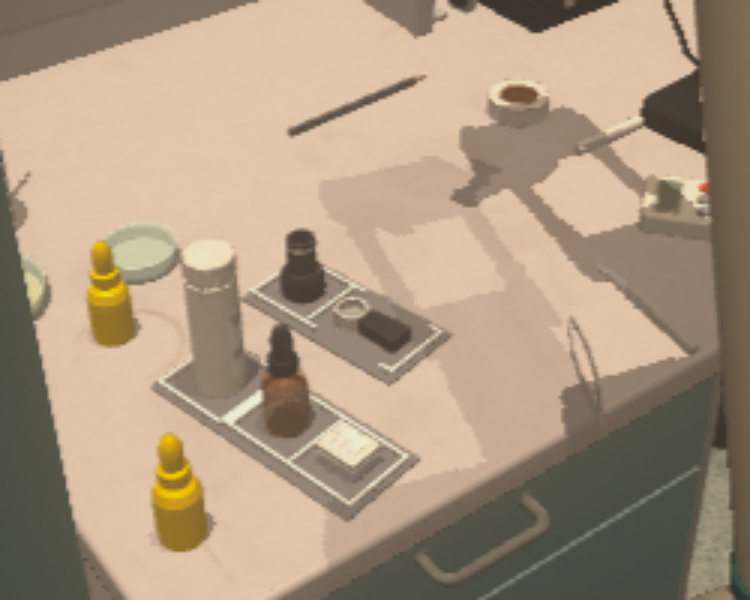

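All five stand within about 3 mm of their pocket centres, with tops at the expected heights, and the bystanders are unmoved. Handing in.

Run:
```python
from rig import order
print(order.sign_off())
```

```text
the job is handed in; nothing more can be done
None
```

Both kits are made up and the job is handed in, at about 36 s on the robot's clock. The rig reports no verdict, so what follows is from my own final checks.

- **Sampling kit:** the cover-glass box, dropper bottle and white tube are in the near, middle and far pockets.
- **Optics kit:** the loupe lies lengthwise in the long pocket, lens end away from the robot. The eyepiece stands wide end down in the square one.
- **Placement:** both cameras put each item within about 3 mm of its pocket centre. The tops are at the heights expected for the pocket floors, within about 2 mm, and the pictures show everything flat or upright.
- **Bystanders:** the timer and petri dish measured within about 5 mm of where they started. The tape roll did too, but only the side camera could see it at the end because the arm hid it from the top one. The gripper was empty and clear of everything.

Two readings disagreed:
- **Camera offset:** the cameras differed by 2–4 mm across the trays. This is close to the stated calibration error and well inside the tolerance.
- **Loupe grip:** the fingers closed to 19.7 mm on the loupe case against the 24 mm given, but it held and was placed normally.

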